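# Free the seized jar clamp and nip the jar

## Robot

A 7-joint arm with a two-finger parallel gripper is mounted at the origin on a cart in front of the work surface, level with it; the furniture and walls round the work are solid. World frame = base frame: x ahead of the robot, y to its left, z up, the work surface at z = 0. Lengths are in m, angles in rad, forces in N, time in s.
With the tool pointing down it reaches from about 0.425 to 0.925 m from the base axis. Payload 6.8 kg.
Tool frame: the origin (TCP) lies at the very end of the fingers, on their centre line; the grasp point (between the pads) lies 19 mm behind it; z points along the fingers, y is the line along which they close (so a half turn about z gives the same grasp; the last joint's range is limited). The gripper opens to 85 mm and grips with 20 to 120 N. Pads are 22 mm wide; open, the fingers measure 114 mm over their backs; the gripper's body (76 mm by 85 mm) begins 54 mm behind the grasp point. The pads swing forward as they close: fully open they stand 13 mm farther back than shut.
Start: joints at [-1.353, 0.477, 0.022, 1.555, -0.011, 1.109, -0.083], TCP at [0.216, 0.64, 0.231] pointing down, gripper open.
Joint ranges: [-2.96, 2.96], [-0.34, 2.1], [-1.41, 1.46], [0.24, 2.44], [-1.37, 4.51], [0.17, 1.92], [-2.96, 2.96]. Speed limits (rad/s): [2.39, 2.39, 3.14, 3.14, 3.14, 3.14, 3.14].

## Interface

Orientations are given as a unit quaternion [w, x, y, z].
In Python, from station import bot gives the robot as it stands. The module is installed in compiled form; this text tells all that it offers.
- The arm moves only by the shell command python3 -m jog 'ROWS' [OPENING] [FORCE]. ROWS is JSON, a list of rows, each a list of 4 numbers: the shift along the tool's x, y, z in cm, then the turn about the tool's z in rad. In form: [[x, y, z, spin], ...]. A call has 1 to 20 rows; each row is the pose to reach, as a shift and turn from the pose commanded when the call began, along the tool's axes at that moment; what a row does not reach only later rows make up. A row lasts 1/12 s, in which the tool goes at most 41.7 mm and 7.16 degrees, less where a joint would pass 70% of its speed; a pose out of reach is approached as far as the arm can. A call with a gripper value outside its range is refused whole. OPENING is the closure, from -1 (fully open) to 1 (shut), set as the call begins (- or left out, the last holds). The fingers move at their own pace and stop on an object; FORCE is the grip in N (left out, the last holds). Time passes only in rows, so rows that repeat a pose let the fingers close. It gives the time, the measured TCP pose, the force, the opening and the grip force at its end, in the units of the state.
- bot.get_obs(): the state, without advancing time (a new reading comes with each control period).
- bot.read_camera(name): name is "scene" or "top"; returns a dict with "pixels" (420x560x3 uint8, red, green, blue), "depth" (420x560 float32, m along the optical axis (not along the pixel's ray), 0 where there is no reading), "fovy" (degrees; the focal length in pixels is half the picture's height over the tangent of half this angle, whatever the lens; pixels are square), "cx", "cy" (the principal point, pixels), "distortion" ([k1, k2, p1, p2, k3] as OpenCV has them; the pictures are not rectified), "pose" (4x4, takes a point from camera to world coordinates). Camera axes: x right, y down, z forward; pixel columns grow to the right and rows downward; lengths in m; the calibration is good to about 2 mm. A picture is of the moment at which its call begins.
- bot.hand_in(): hands the job in; it is judged then, once.
The state is a dict: "t": time; "q": joint angles; "joint_vel": joint speeds; "joint_torque": joint torques, N m; "eef_pos": TCP position; "tool_rot": TCP orientation; "contact_force": force on the tool from outside, world axes, zero at the start; "torque": the same for the moment, N m; "gripper_width": opening from 0.0 (shut) to 1.0 (fully open); "grasp_force": force on a finger pad.
Only numpy, scipy, OpenCV 4.12 (cv2) and the standard library are available. Lean on these libraries where they do the work, as an engineer would, in place of code of your own. Each camera call takes 0.05 s, during which the arm holds its last target. There are 200 camera calls.

## Task

The red wing knob of the bench jar clamp has seized at its back stop. Break it loose with a firm clockwise twist, then wind the jaw in with the knob, which turns easily once free, until the glass jar is held between the jaw and the white V-block - gently, because a twist as hard as the one that frees the knob would crack the glass. Move the jaw by the knob only, do not touch the jar, leave the things around the clamp where they are, and let go of the knob when the jar is held.

Things in the scene. Friction and masses are not known exactly. Their poses are not given: they have to be found in the camera images.
- clamp: jar clamp, screwed down: base plate 100 x 210 x 10 mm with a blue gear post 56 x 56 mm, 80 mm high, at its +y end. Origin: centre of the plate's underside; y runs along the plate to the post. Knob axis: vertical through (0, +65 mm). The white V-block at the -y end is fixed nearer or farther each time, so the jar is gripped after 17 to 29 mm of jaw travel (1.4 to 2.4 rad of knob): feel for it.
- knob_grip (a point): point on the knob's axis at the height to grip, 104 mm above the worktop. The knob is a red wing bar 50 mm long, 14 mm thick, from 88 to 114 mm above the worktop, on a 13 mm neck. x of this frame lies along the bar, so fingers close along its y; it turns with the knob.
- clamp_knob (a joint): turn of the knob, rad: 0 at the back stop (start), growing clockwise seen from above, end stop 3.2. Breaking it loose takes 0.5 to 1.0 N m in the first 0.2 rad; that is gone after 0.5 rad, for good. Then only a drag of 0.11 N m is left, which also keeps the jaw in place (at rest a reading may lie anywhere within the drag). Once the jar is held, 10 N on it adds 0.12 N m and takes some 0.08 rad.
- jaw: moving jaw: upright steel plate 70 mm wide, 12 to 56 mm above the worktop, with a black rubber facing that gives 1 mm per 12 N, driven by the knob through a rack: 12 mm towards the clamp's -y per radian. Origin: on the front of the facing, at worktop level, 55 mm from the knob's axis at the start.
- jar: glass jar with blue lid, 48 mm diameter, 62 mm high, loose, standing on the 10 mm base plate between jaw and V-block. Origin: centre of its underside. It starts 2 to 6 mm in front of its seat in the V-block and is pushed home by the jaw.
- wash_bottle: white wash bottle with red spout, 186 mm high; origin: centre of its underside; bystander
- jar_alumina: white jar, 62 mm diameter, 92 mm high; origin: centre of its underside; bystander
- pan_dish: shallow clear dish with small pans, 62 mm diameter, 13 mm high; origin: centre of its underside; bystander
- mouse: black computer mouse 104 x 53 x 42 mm; origin: centre of its underside; bystander
- computer: black computer case standing upright behind the clamp, fixed: 290 mm in x, 145 mm in y, 359 mm high, its front 144 mm nearer the robot than its origin, which is at the centre of its underside; an obstacle, keep the gripper clear of it
- mug: white mug with black dots, 91 mm high; origin: centre of its underside; bystander
- bottle_amber: brown bottle with black cap, 53 mm diameter, 105 mm high; origin: centre of its underside; bystander
- calculator: black pocket calculator 142 x 72 x 15 mm; origin: centre of its underside; bystander
- marker: black marker pen 144 mm long; origin: centre of its underside; bystander
Things that resemble listed ones, but are neither listed nor needed, are in the scene too. Leave any turquoise or yellow look-alike of the jar alone.

How it is judged:
On the way:
1. the knob is broken loose: turned 0.6 rad from its back stop (value of joint clamp_knob above 0.6 rad), for 0.1 s.
At the end, for the whole second after the job is handed in: the jar stands upright (within 0.1 rad) and still on the base plate, pressed by the jaw with 3 to 30 N, and the knob is let go (contact force between jaw and jar between 3 and 30 N and angle between jar's own z axis and vertical below 0.1 rad and linear speed of jar below 0.02 m/s and height (world z) of jar below 0.016 m); the robot touches nothing.
It fails at once if the jar is squeezed with more than 30 N by the jaw (contact force between jaw and jar above 30 N).
It fails at once if the robot touches the jar (contact force between any of the arm, the fingers and jar above 1 N).
It fails at once if the robot pushes the jaw itself (contact force between any of the arm, the fingers and jaw above 2 N).
It fails at once if a thing beside the clamp is moved by more than 20 mm (distance of any of wash_bottle, jar_alumina, pan_dish, mouse, mug, bottle_amber, calculator, marker from where it was at the start of the episode above 0.02 m).
It also fails if it takes over 72 s, if anything falls off the work surface, if the arm or the gripper's body presses on something with over 40 N, if the wrist force passes 120 N, or if a joint passes its speed limit or range.

## Working session

There is one attempt and no reset: what is moved stays moved. The work goes in short steps, Python scripts to look and compute and a shell command to move; the robot and the scene stay as the last step left them, time stands still between calls to the robot, and variables do not carry over. Pictures are saved under pics/ and viewed, at most 10 in all, crops included, and the job is handed in when it is done.

```bash
mkdir -p pics; python3 - <<'E'
from station import bot
import cv2,numpy as np
o=bot.get_obs()
for k,v in o.items(): print(k,np.round(v,4))
for n in("scene","top"):
    c=bot.read_camera(n); np.savez(f"{n}.npz",**c)
    cv2.imwrite(f"pics/{n}.png",c["pixels"][:,:,::-1]); print(n,c["fovy"],c["cx"],c["cy"],c["distortion"],np.round(c["pose"],3).tolist())
E
```

```text
t 0.0
q [-1.3531  0.4778  0.0224  1.5565 -0.0115  1.1093 -0.0831]
joint_vel [ 0.0003 -0.     -0.0008  0.0007 -0.0008 -0.0003 -0.0007]
joint_torque [ 0.00000e+00 -5.96433e+01  1.60780e+00 -2.81204e+01  1.24000e-02
  9.10000e-03  0.00000e+00]
eef_pos [0.2159 0.6389 0.2303]
tool_rot [-1.000e-04  1.622e-01  9.868e-01 -9.000e-04]
contact_force [-0.4353 -0.0666 -0.892 ]
torque [-0.0563 -0.0258 -0.0044]
grasp_force 0.0
gripper_width 1.0017
scene 53.156527400415634 277.14094925726323 209.97900139673084 [0.02358869 0.         0.         0.         0.        ] [[0.639, -0.567, 0.52, -0.151], [-0.769, -0.471, 0.432, -0.683], [0.0, -0.676, -0.737, 1.153], [0.0, 0.0, 0.0, 1.0]]
top 55.79810714026976 277.50707693136803 211.66347047454983 [0.01724357 0.         0.         0.         0.        ] [[-0.021, -0.991, 0.135, 0.404], [-1.0, 0.021, -0.004, -0.039], [0.002, -0.135, -0.991, 1.543], [0.0, 0.0, 0.0, 1.0]]
```

View pics/scene.png

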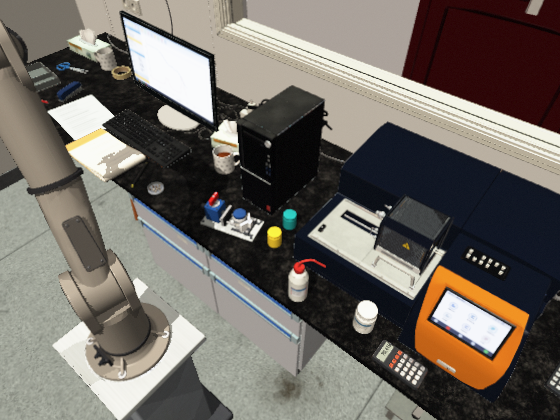

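View pics/top.png

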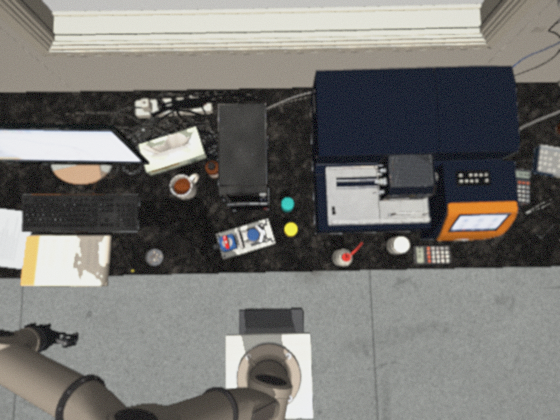

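The scene view shows the clamp at about (232,218), with the red knob at about (212,199). In the top view the clamp is at about (245,239), with the knob at about (228,239). The case stands directly behind it.

```bash
cat > h.py <<'E'
import numpy as np,cv2
def load(n): return dict(np.load(f"{n}.npz"))
def K(c):
    f=c["pixels"].shape[0]/2/np.tan(np.radians(float(c["fovy"]))/2)
    return np.array([[f,0,float(c["cx"])],[0,f,float(c["cy"])],[0,0,1]])
def ray(c,uv):
    p=cv2.undistortPoints(np.array(uv,float).reshape(-1,1,2),K(c),c["distortion"]).reshape(-1,2)
    return np.c_[p,np.ones(len(p))]
def atz(c,uv,z):
    d=ray(c,uv)@c["pose"][:3,:3].T; o=c["pose"][:3,3]
    return o+d*((z-o[2])/d[:,2])[:,None]
def cloud(c,uv):
    uv=np.array(uv,int); d=c["depth"][uv[:,1],uv[:,0]]
    return (ray(c,uv)*d[:,None])@c["pose"][:3,:3].T+c["pose"][:3,3]
E
python3 - <<'E'
from h import *
for n,(u0,v0,w,hh) in {"scene":(185,175,100,75),"top":(205,200,100,75)}.items():
    c=load(n); im=c["pixels"][v0:v0+hh,u0:u0+w]
    cv2.imwrite(f"pics/{n}_crop.png",cv2.resize(im[:,:,::-1],None,fx=8,fy=8,interpolation=cv2.INTER_CUBIC))
    hsv=cv2.cvtColor(im,cv2.COLOR_RGB2HSV)
    vv,uu=np.mgrid[v0:v0+hh,u0:u0+w]
    for name,m in {"red":((hsv[...,0]<8)|(hsv[...,0]>172))&(hsv[...,1]>150)&(hsv[...,2]>90),"blue":(abs(hsv[...,0].astype(int)-110)<12)&(hsv[...,1]>130)&(hsv[...,2]>60)}.items():
        uv=np.c_[uu[m],vv[m]]; P=cloud(c,uv)
        print(n,name,len(uv))
        print(np.c_[uv,np.round(P*1000)].astype(int)[:70 if name=="red" else 0].tolist())
        print(np.round(P.mean(0),4),np.round(np.median(P,0),4))
E
```

```text
scene red 67
[[214, 192, 580, 242, 0], [217, 192, 512, 140, 117], [217, 193, 512, 140, 112], [213, 194, 500, 148, 111], [214, 194, 501, 144, 113], [216, 194, 505, 138, 114], [217, 194, 510, 139, 110], [215, 195, 500, 138, 112], [216, 195, 503, 136, 111], [217, 195, 510, 139, 104], [211, 196, 558, 236, -1], [215, 196, 496, 133, 114], [216, 196, 502, 136, 107], [217, 196, 507, 136, 104], [210, 197, 552, 235, -2], [211, 197, 483, 140, 114], [212, 197, 485, 137, 115], [214, 197, 490, 133, 114], [215, 197, 496, 135, 108], [216, 197, 502, 137, 102], [210, 198, 481, 144, 109], [211, 198, 480, 137, 114], [212, 198, 482, 133, 115], [213, 198, 486, 133, 112], [214, 198, 490, 133, 109], [215, 198, -151, -683, 1153], [209, 199, 472, 138, 115], [210, 199, 476, 138, 112], [211, 199, 477, 134, 114], [212, 199, 481, 134, 111], [213, 199, 484, 132, 110], [214, 199, 489, 133, 105], [215, 199, 491, 130, 105], [208, 200, 535, 228, 0], [209, 200, 470, 137, 112], [210, 200, 472, 133, 113], [211, 200, 474, 132, 112], [212, 200, 476, 128, 114], [213, 200, 480, 128, 111], [209, 201, 470, 137, 107], [210, 201
[... 729 characters left out ...]
73]
scene blue 358
[]
[0.4826 0.1053 0.0538] [0.4755 0.1182 0.0695]
top red 19
[[226, 237, 511, 142, 113], [225, 238, 507, 145, 116], [226, 238, 507, 142, 113], [225, 239, 503, 146, 111], [226, 239, 503, 141, 116], [227, 243, 489, 138, 112], [226, 244, 485, 142, 113], [227, 244, 485, 138, 116], [228, 244, 485, 134, 117], [226, 245, 482, 142, 114], [227, 245, 482, 138, 112], [228, 245, 481, 134, 120], [226, 246, 478, 142, 113], [227, 246, 478, 138, 117], [228, 246, 478, 135, 114], [226, 247, 474, 142, 116], [227, 247, 474, 138, 115], [228, 247, 474, 134, 119], [227, 248, 471, 138, 113]]
[0.4867 0.1394 0.1147] [0.4817 0.1385 0.1143]
top blue 145
[]
[0.5092 0.0841 0.074 ] [0.5127 0.0578 0.074 ]
```

View pics/scene_crop.png

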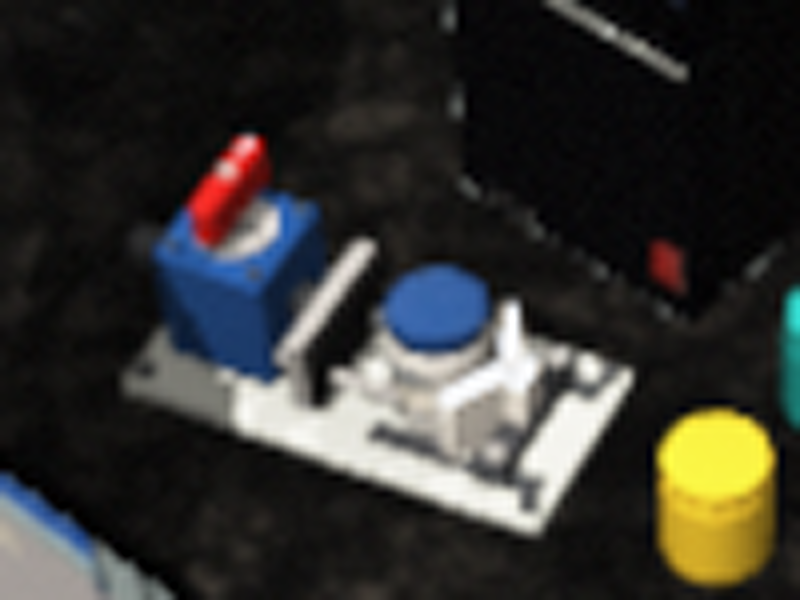

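View pics/top_crop.png

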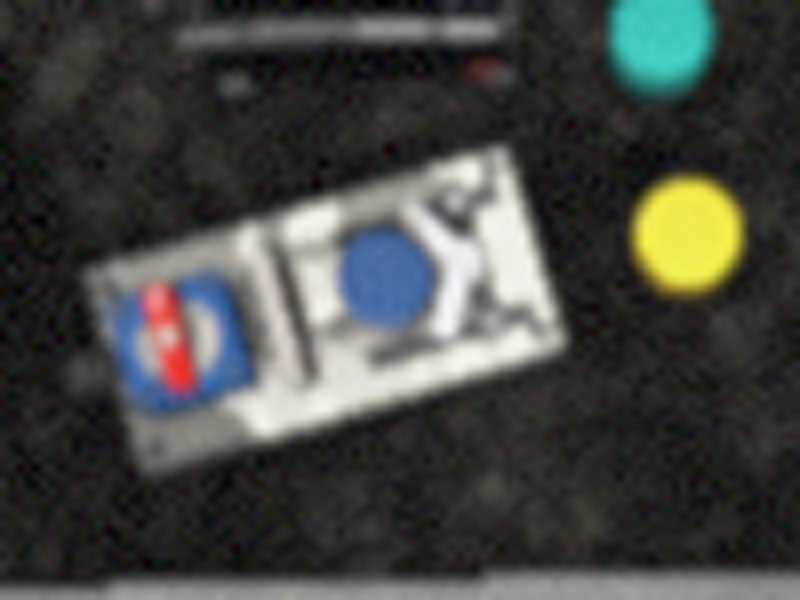

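The crops show the red bar running from about (157,287) to (182,390) in the top crop, on the blue post. The jaw, jar and V-block lie to the right of it. Next I'll fit the knob and plate positions from both views.

```bash
python3 - <<'E'
from h import *
from scipy.optimize import least_squares
S,T=load("scene"),load("top")
full=lambda p,o:(np.array(p,float)+.5)/8-.5+np.array(o)
s=lambda p:full(p,(185,175)); t=lambda p:full(p,(205,200))
# plate corners, top face z=.01
pt=atz(T,t([(88,268),(505,148),(567,345),(148,472)]),.01); print("plate top",pt.round(4))
y=(pt[0]+pt[3]-pt[1]-pt[2])[:2]; print("yaw y",np.degrees(np.arctan2(y[1],y[0])), "len",np.linalg.norm(y)/2)
ctr=pt.mean(0)[:2]; yh=y/np.linalg.norm(y); print("knob from plate(top)",ctr+.065*yh)
ps=atz(S,s([(125,380),(633,372),(540,535)]),.01); print("plate scene",ps.round(4))
# triangulate bar-top ends: top bar ends and scene
def tri(a,b):
    A=[];
    R=[]
    for c,p in((S,a),(T,b)):
        d=ray(c,p)[0]@c["pose"][:3,:3].T; d/=np.linalg.norm(d); M=np.eye(3)-np.outer(d,d); A.append(M);R.append(M@c["pose"][:3,3])
    x=np.linalg.lstsq(np.vstack(A),np.hstack(R),rcond=None)[0]
    return x.round(4)
print("bar mid",tri(s([(230,170)]),t([(168,337)])))
print("far end",tri(s([(252,136)]),t([(157,286)])),"near end",tri(s([(203,203)]),t([(182,390)])))
e=atz(T,t([(157,286),(182,392)]),.114);print("bar ends top",e.round(4)); d=(e[0]-e[1]);print("bar yaw",np.degrees(np.arctan2(d[1],d[0])),np.linalg.norm(d),"mid",e.mean(0))
e=atz(S,s([(250,138),(205,205)]),.114);print("bar ends scene",e.round(4),e.mean(0))
# post top: blue depth heights
for c,o,n in((T,(215,230),"top"),(S,(203,196),"scene")):
    vv,uu=np.mgrid[o[1]:o[1]+25,o[0]:o[0]+25]; uv=np.c_[uu.ravel(),vv.ravel()];P=cloud(c,uv)
    hsv=cv2.cvtColor(c["pixels"],cv2.COLOR_RGB2HSV)[uv[:,1],uv[:,0]].astype(int)
    m=(abs(hsv[:,0]-110)<12)&(hsv[:,1]>130)&(P[:,2]>.07)&(P[:,2]<.1)
    print(n,"post",m.sum(),P[m].mean(0).round(4),np.percentile(P[m,2],[10,50,90]).round(4))
E
```

```text
plate top [[ 0.5343  0.1952  0.01  ]
 [ 0.5885 -0.0075  0.01  ]
 [ 0.4922 -0.0357  0.01  ]
 [ 0.4356  0.1664  0.01  ]]
yaw y 105.29571849297905 len 0.2098553657445668
knob from plate(top) [0.49548723 0.14227561]
plate scene [[ 0.4339  0.1621  0.01  ]
 [ 0.5834 -0.0104  0.01  ]
 [ 0.4872 -0.0407  0.01  ]]
bar mid [0.4948 0.1432 0.1091]
far end [0.5165 0.1491 0.1098] near end [0.4712 0.1362 0.1118]
bar ends top [[0.5166 0.1482 0.114 ]
 [0.4688 0.1371 0.114 ]]
bar yaw 13.03347356873718 0.0491125743026733 mid [0.49271497 0.14266799 0.114     ]
bar ends scene [[0.512  0.1459 0.114 ]
 [0.471  0.1317 0.114 ]] [0.4914977  0.13880789 0.114     ]
top post 59 [0.4905 0.1354 0.0777] [0.0744 0.0773 0.0818]
scene post 94 [0.4866 0.1282 0.0764] [0.0718 0.0765 0.0801]
```

```bash
python3 -m jog '[[-1,-0.9,0,-0.01],[-3,-2.7,0,-0.04],[-5.5,-5,0,-0.08],[-8,-7.3,0,-0.11],[-10.5,-9.5,0,-0.15],[-13,-11.8,0,-0.18],[-15.5,-14.1,0,-0.22],[-18,-16.4,0,-0.25],[-20.5,-18.7,0,-0.29],[-23,-20.9,0,-0.32],[-25.5,-23.2,0,-0.36],[-28,-25.5,0,-0.39],[-30.5,-27.8,0,-0.43],[-33,-30,0,-0.47],[-35.5,-32.3,0,-0.5],[-38,-34.6,0,-0.53],[-40,-36.4,0,-0.56],[-41.5,-37.8,0,-0.58],[-42.2,-38.4,0,-0.593],[-42.2,-38.4,0,-0.593]]' -1 120
cat > st.py <<'E'
from station import bot
import numpy as np
from scipy.spatial.transform import Rotation as R
o=bot.get_obs(); q=o["tool_rot"]; M=R.from_quat(np.r_[q[1:],q[0]]).as_matrix()
print("t",o["t"],"pos",np.round(o["eef_pos"],4),"ytoolyaw",np.degrees(np.arctan2(M[1,1],M[0,1])).round(2),"z",M[:,2].round(3))
print("q",np.round(o["q"],2),"F",np.round(o["contact_force"],2),"M",np.round(o["torque"],3),"w",round(float(o["gripper_width"]),3),"g",o["grasp_force"])
d=np.array([.493,.140,.087])-o["eef_pos"]; print("to goal tool cm",(M.T@d*100).round(2),"q7vel ok")
E
python3 st.py
```

```text
t: 1.77
eef_pos: [0.4935, 0.1368, 0.2312]
tool_rot: [-0.0, -0.131, 0.991, -0.001]
contact_force: [0.2, 0.0, 1.1]
gripper_width: 1.003
grasp_force: 0.0
t 1.7667 pos [0.4935 0.1368 0.2312] ytoolyaw 105.04 z [ 0.    -0.001 -1.   ]
q [-0.56  0.21  0.19  1.95 -0.05  0.99  1.49] F [0.25 0.04 1.07] M [-0.021 -0.048  0.031] w 1.003 g 0.0
to goal tool cm [-0.04  0.34 14.42] q7vel ok
```

```bash
python3 -m jog '[[0,0.1,1,0],[0,0.3,3,0],[0,0.3,5.5,0],[0,0.3,8,0],[0,0.3,9.5,0],[0,0.3,10,0],[0,0.3,10,0],[0,0.3,10,0]]' -1 >/dev/null; python3 st.py; python3 - <<'E'
from station import bot
from h import *
out=[]
for n,(u0,v0) in {"scene":(185,160),"top":(195,205)}.items():
    c=bot.read_camera(n); np.savez(n+"2.npz",**c)
    out.append(cv2.resize(c["pixels"][v0:v0+75,u0:u0+50,::-1],None,fx=8,fy=8,interpolation=cv2.INTER_CUBIC))
cv2.imwrite("pics/pre.png",np.hstack(out))
E
```

```text
t 2.4333 pos [0.4919 0.1442 0.1315] ytoolyaw 105.37 z [-0.  0. -1.]
q [-0.55  0.34  0.17  2.04 -0.08  0.76  1.51] F [-0.16 -0.07  0.39] M [-0.03  -0.034  0.003] w 0.998 g 0.0
to goal tool cm [ 0.   -0.44  4.45] q7vel ok
```

View pics/pre.png

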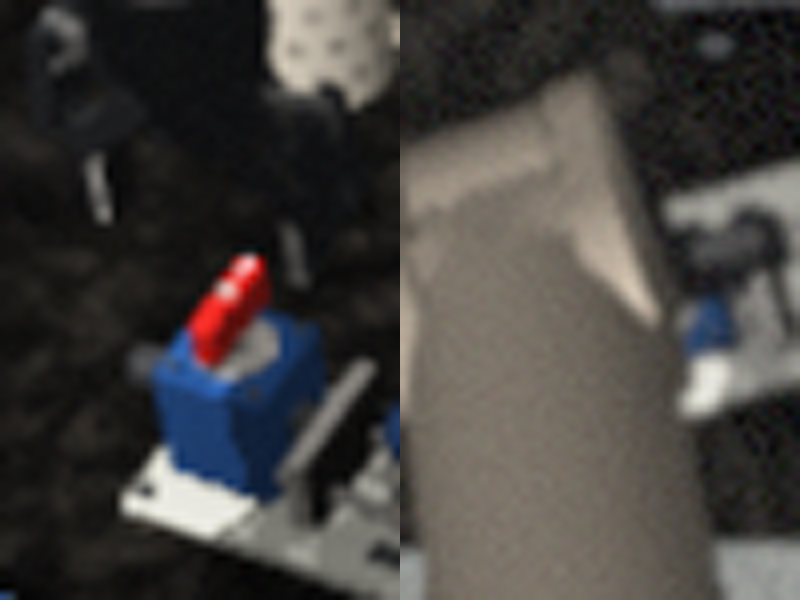

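The scene crop shows the fingertips straddling the bar in line with it, at about (103,220) and (300,285), with the bar centre at about (230,290). The arm hides the knob in the top view. A numeric check of the offset comes next.

```bash
python3 - <<'E'
from h import *
S=load("scene2"); s=lambda p:(np.array(p,float)+.5)/8-.5+np.array((185,160))
print(atz(S,s([(103,222),(301,288)]),.1445).round(4), atz(S,s([(103,222),(301,288)]),.1445).mean(0))
print("bar",atz(S,s([(250,258),(205,325)]),.114).mean(0))
E
python3 - <<'E'
from station import bot
print([round(float(x),4) for x in bot.get_obs()["eef_pos"]])
E
```

```text
[[0.4677 0.1855 0.1445]
 [0.4936 0.0924 0.1445]] [0.48067785 0.13892661 0.1445    ]
bar [0.4914977  0.13880789 0.114     ]
[0.4927, 0.1442, 0.1323]
```

```bash
python3 -m jog '[[0,-0.15,0.6,0],[0,-0.3,1.6,0],[0,-0.3,2.8,0],[0,-0.3,3.8,0],[0,-0.3,4.4,0],[0,-0.3,4.5,0],[0,-0.3,4.5,0],[0,-0.3,4.5,0]]' -1 >/dev/null; python3 st.py; python3 -m jog '[[0,0,0,0],[0,0,0,0],[0,0,0,0],[0,0,0,0],[0,0,0,0],[0,0,0,0],[0,0,0,0],[0,0,0,0],[0,0,0,0],[0,0,0,0],[0,0,0,0],[0,0,0,0]]' 1 60 >/dev/null; python3 st.py
```

```text
t 3.2 pos [0.4932 0.1407 0.0864] ytoolyaw 105.3 z [ 0.  0. -1.]
q [-0.53  0.41  0.16  2.07 -0.1   0.66  1.53] F [-0.56 -0.73  0.25] M [-0.032  0.017  0.028] w 1.002 g 0.0
to goal tool cm [ 0.03 -0.06 -0.06] q7vel ok
t 4.2 pos [0.4925 0.1427 0.0867] ytoolyaw 105.42 z [-0.     0.002 -1.   ]
q [-0.53  0.41  0.15  2.07 -0.1   0.67  1.53] F [-2.09  5.41  4.26] M [0.815 0.504 0.017] w 0.153 g 59.43668782711029
to goal tool cm [ 0.02 -0.27 -0.03] q7vel ok
```

```bash
python3 -m jog '[[0,0.25,0,0],[0,0.25,0,0],[0,0.25,0,0],[0,0.25,0,0]]' 1 120 >/dev/null; python3 st.py; python3 -m jog '[[0,0,0,0.04],[0,0,0,0.08],[0,0,0,0.12],[0,0,0,0.16],[0,0,0,0.2],[0,0,0,0.2]]' >/dev/null; python3 st.py
```

```text
t 4.5333 pos [0.4925 0.1429 0.0869] ytoolyaw 105.32 z [ 0. -0. -1.]
q [-0.53  0.41  0.16  2.07 -0.1   0.67  1.53] F [-1.51 -0.53  5.48] M [-0.42   0.251  0.099] w 0.141 g 117.34022498130798
to goal tool cm [ 0.02 -0.29 -0.01] q7vel ok
t 5.0333 pos [0.4922 0.1432 0.0868] ytoolyaw 93.79 z [-0. -0. -1.]
q [-0.57  0.41  0.21  2.07 -0.13  0.67  1.36] F [-2.17 -0.71  5.99] M [-0.287  0.463  0.097] w 0.142 g 117.44986295700073
to goal tool cm [-0.06 -0.32 -0.02] q7vel ok
```

```bash
echo 'print("tau",np.round(o["joint_torque"],3))'>>st.py; python3 st.py; for i in 1 2; do python3 -m jog '[[0,0,0,0.03],[0,0,0,0.06],[0,0,0,0.1]]' >/dev/null; python3 st.py;done
```

```text
t 5.0333 pos [0.4922 0.1432 0.0868] ytoolyaw 93.79 z [-0. -0. -1.]
q [-0.57  0.41  0.21  2.07 -0.13  0.67  1.36] F [-2.17 -0.71  5.99] M [-0.287  0.463  0.097] w 0.142 g 117.44986295700073
to goal tool cm [-0.06 -0.32 -0.02] q7vel ok
tau [ 2.9000e-02 -4.2824e+01  3.4080e+00 -1.8960e+01 -2.1200e-01 -7.3100e-01
 -5.3100e-01]
t 5.2833 pos [0.4921 0.1436 0.0868] ytoolyaw 88.18 z [-0.  0. -1.]
q [-0.59  0.42  0.23  2.08 -0.15  0.67  1.28] F [-3.28  0.97  6.31] M [-0.132  0.446  0.683] w 0.143 g 117.70125389099121
to goal tool cm [-0.1  -0.35 -0.02] q7vel ok
tau [ 2.2650e+00 -4.2740e+01  4.5020e+00 -1.8788e+01 -2.9100e-01 -7.7500e-01
 -4.0000e-02]
t 5.5333 pos [0.4919 0.144  0.0868] ytoolyaw 82.56 z [-0.  0. -1.]
q [-0.61  0.42  0.26  2.08 -0.17  0.67  1.19] F [-4.53 -0.83  6.29] M [-0.774  0.768  0.986] w 0.141 g 117.91794776916504
to goal tool cm [-0.16 -0.38 -0.02] q7vel ok
tau [  3.167 -42.577   5.513 -18.611  -0.627  -0.937  -0.448]
```

```bash
for i in 1 2 3 4; do python3 -m jog '[[0,0,0,0.03],[0,0,0,0.06],[0,0,0,0.1]]' >/dev/null; python3 st.py|grep -v -e goal -e tau;done; python3 - <<'E'
from station import bot
from h import *
c=bot.read_camera("scene"); cv2.imwrite("pics/tw.png",cv2.resize(c["pixels"][160:235,185:285,::-1],None,fx=8,fy=8,interpolation=cv2.INTER_CUBIC))
E
```

```text
t 5.7833 pos [0.4921 0.1434 0.0868] ytoolyaw 76.66 z [-0.  0. -1.]
q [-0.63  0.42  0.28  2.08 -0.19  0.67  1.11] F [-3.18 -1.25  5.57] M [-0.172  0.488  0.032] w 0.143 g 118.46732497215271
t 6.0333 pos [0.4921 0.1435 0.0869] ytoolyaw 70.88 z [-0.     0.001 -1.   ]
q [-0.66  0.42  0.31  2.08 -0.2   0.67  1.03] F [-3.51  0.9   0.42] M [ 0.121  0.584 -0.004] w 0.138 g 117.75128960609436
t 6.2833 pos [0.4922 0.1437 0.0868] ytoolyaw 65.14 z [-0.     0.001 -1.   ]
q [-0.68  0.43  0.34  2.08 -0.22  0.67  0.94] F [-0.06  1.25  4.23] M [ 0.138 -0.147 -0.004] w 0.137 g 117.83710956573486
t 6.5333 pos [0.4925 0.1439 0.0869] ytoolyaw 59.42 z [ 0.     0.001 -1.   ]
q [-0.7   0.43  0.36  2.08 -0.24  0.67  0.86] F [-1.81  2.64  5.58] M [0.242 0.476 0.05 ] w 0.141 g 118.4017825126648
```

View pics/tw.png

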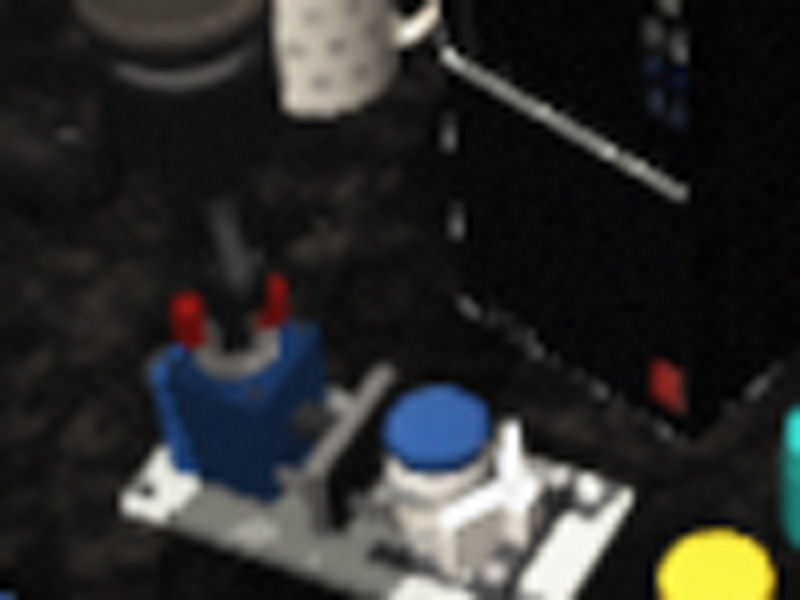

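The picture shows the red bar turned by about 0.8 rad at (230,305), with the jaw closer to the jar at about (345,440), so the knob is loose. I'll lower the grip force and wind on gently.

```bash
python3 -m jog '[[0,0,0,0.0],[0,0,0,0],[0,0,0,0]]' 1 30 >/dev/null; cat > s2.py <<'E'
from station import bot
import numpy as np
o=bot.get_obs(); q=o["tool_rot"]; a=2*np.arctan2(q[2],q[1]); 
print("turn %.3f"%((np.radians(105.35)-(a-np.pi/2)+np.pi)%(2*np.pi)-np.pi),"Mz %.3f"%o["torque"][2],"F",np.round(o["contact_force"],1),"w %.3f g %.0f q7 %.2f tau7 %.2f t %.2f"%(o["gripper_width"],o["grasp_force"],o["q"][6],o["joint_torque"][6],o["t"]))
E
python3 s2.py
python3 -m jog '[[0,0,0,0.03],[0,0,0,0.06],[0,0,0,0.1]]'>/dev/null;python3 s2.py
python3 -m jog '[[0,0,0,0.03],[0,0,0,0.06],[0,0,0,0.1]]'>/dev/null;python3 s2.py
python3 -m jog '[[0,0,0,0.03],[0,0,0,0.06],[0,0,0,0.1]]'>/dev/null;python3 s2.py
python3 -m jog '[[0,0,0,0.02],[0,0,0,0.04]]'>/dev/null;python3 s2.py
python3 -m jog '[[0,0,0,0.02],[0,0,0,0.04]]'>/dev/null;python3 s2.py
```

```text
turn 0.801 Mz -0.212 F [-2.9  1.2  7.3] w 0.139 g 118 q7 0.86 tau7 0.21 t 6.83
turn 0.901 Mz 0.168 F [-1.1  2.5  6.3] w 0.141 g 118 q7 0.78 tau7 0.52 t 7.08
turn 1.001 Mz 0.077 F [-0.7  3.4  5.3] w 0.137 g 118 q7 0.70 tau7 0.51 t 7.33
turn 1.101 Mz 0.142 F [-1.5  2.6  4.4] w 0.140 g 118 q7 0.62 tau7 0.51 t 7.58
turn 1.141 Mz 0.128 F [-1.2  3.   4.9] w 0.141 g 118 q7 0.58 tau7 0.11 t 7.75
turn 1.181 Mz 0.108 F [-0.   4.4  4.4] w 0.144 g 118 q7 0.55 tau7 0.15 t 7.92
```

```bash
python3 -m jog '[[0,0,0,0],[0,0,0,0],[0,0,0,0],[0,0,0,0],[0,0,0,0]]' 0.3 30 >/dev/null; python3 s2.py;  python3 -m jog '[[0,0,0,0],[0,0,0,0],[0,0,0,0],[0,0,0,0],[0,0,0,0],[0,0,0,0],[0,0,0,0]]' 1 30 >/dev/null; python3 s2.py
python3 -m jog '[[0,0,0,0.02],[0,0,0,0.04]]'>/dev/null;python3 s2.py
python3 -m jog '[[0,0,0,0.02],[0,0,0,0.04]]'>/dev/null;python3 s2.py
python3 -m jog '[[0,0,0,0.02],[0,0,0,0.04]]'>/dev/null;python3 s2.py
```

```text
turn 1.181 Mz -0.007 F [-0.5  0.1  0.8] w 0.345 g 0 q7 0.55 tau7 0.00 t 8.33
turn 1.180 Mz 0.053 F [ 4.9  2.3 -4.4] w 0.157 g 35 q7 0.55 tau7 -0.05 t 8.92
turn 1.221 Mz 0.080 F [ 4.9  2.5 -4.7] w 0.154 g 35 q7 0.52 tau7 0.18 t 9.08
turn 1.261 Mz 0.096 F [ 5.1  2.8 -4.1] w 0.152 g 35 q7 0.49 tau7 0.15 t 9.25
turn 1.301 Mz 0.105 F [ 4.4  2.4 -4.3] w 0.156 g 35 q7 0.45 tau7 0.14 t 9.42
```

```bash
python3 -m jog '[[0,0,0,0.02],[0,0,0,0.04]]'>/dev/null;python3 s2.py
python3 -m jog '[[0,0,0,0.02],[0,0,0,0.04]]'>/dev/null;python3 s2.py
python3 -m jog '[[0,0,0,0.02],[0,0,0,0.04]]'>/dev/null;python3 s2.py
```

```text
turn 1.341 Mz 0.090 F [ 4.9  2.3 -3.9] w 0.154 g 35 q7 0.42 tau7 0.14 t 9.58
turn 1.381 Mz 0.099 F [ 4.9  3.  -3.8] w 0.159 g 35 q7 0.39 tau7 0.14 t 9.75
turn 1.421 Mz 0.112 F [ 4.8  3.  -4.6] w 0.159 g 35 q7 0.36 tau7 0.14 t 9.92
```

```bash
python3 - <<'E'
from station import bot
from h import *
c=bot.read_camera("scene"); cv2.imwrite("pics/c3.png",cv2.resize(c["pixels"][195:240,215:275,::-1],None,fx=13,fy=13,interpolation=cv2.INTER_CUBIC))
E
```

```text
(no output)
```

View pics/c3.png

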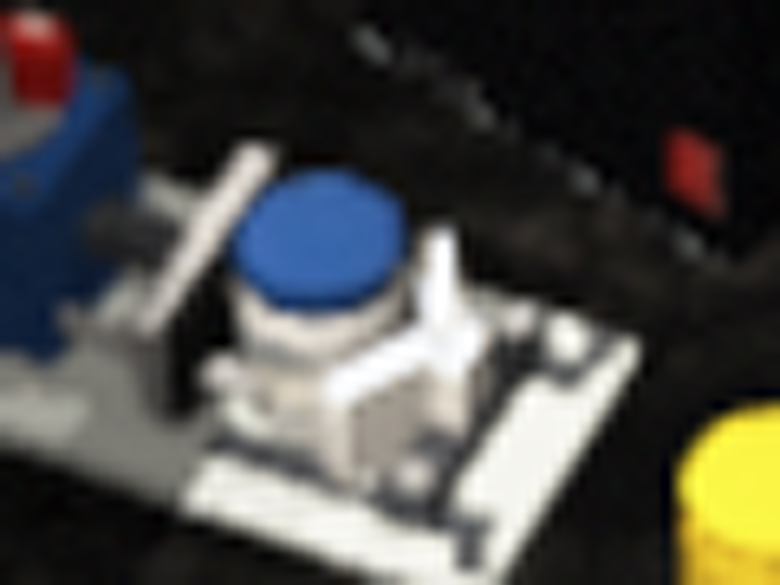

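The jaw's front edge at about (200,260) is a few millimetres from the lid, whose left edge is at about (235,240). I'll go on in small steps.

```bash
python3 -m jog '[[0,0,0,0.02],[0,0,0,0.04]]'>/dev/null;python3 s2.py
python3 -m jog '[[0,0,0,0.02],[0,0,0,0.04]]'>/dev/null;python3 s2.py
python3 -m jog '[[0,0,0,0.02],[0,0,0,0.04]]'>/dev/null;python3 s2.py
```

```text
turn 1.461 Mz 0.133 F [ 5.2  2.1 -4.4] w 0.160 g 35 q7 0.33 tau7 0.17 t 10.13
turn 1.501 Mz 0.133 F [ 5.4  2.3 -4.6] w 0.158 g 35 q7 0.29 tau7 0.14 t 10.30
turn 1.541 Mz 0.172 F [ 5.4  3.4 -5. ] w 0.162 g 35 q7 0.26 tau7 0.14 t 10.47
```

```bash
python3 -m jog '[[0,0,0,0.02],[0,0,0,0.04]]'>/dev/null;python3 s2.py
python3 -m jog '[[0,0,0,0.02],[0,0,0,0.04]]'>/dev/null;python3 s2.py
python3 -m jog '[[0,0,0,0.02],[0,0,0,0.04]]'>/dev/null;python3 s2.py
```

```text
turn 1.581 Mz 0.124 F [ 5.2  3.5 -5. ] w 0.156 g 35 q7 0.23 tau7 0.14 t 10.63
turn 1.621 Mz 0.084 F [ 5.5  3.5 -5.6] w 0.157 g 35 q7 0.20 tau7 0.14 t 10.80
turn 1.661 Mz 0.083 F [ 5.6  2.3 -5.7] w 0.161 g 35 q7 0.17 tau7 0.14 t 10.97
```

```bash
python3 -m jog '[[0,0,0,0.02],[0,0,0,0.04]]'>/dev/null;python3 s2.py
python3 -m jog '[[0,0,0,0.02],[0,0,0,0.04]]'>/dev/null;python3 s2.py
python3 -m jog '[[0,0,0,0.02],[0,0,0,0.04]]'>/dev/null;python3 s2.py
```

```text
turn 1.701 Mz 0.080 F [ 5.8  3.3 -6.1] w 0.156 g 35 q7 0.13 tau7 0.14 t 11.13
turn 1.741 Mz 0.084 F [ 6.5  2.7 -4.9] w 0.160 g 35 q7 0.10 tau7 0.14 t 11.30
turn 1.781 Mz 0.117 F [ 6.1  3.1 -5.2] w 0.156 g 35 q7 0.07 tau7 0.14 t 11.47
```

```bash
python3 -m jog '[[0,0,0,0.02],[0,0,0,0.03]]'>/dev/null;python3 s2.py
python3 -m jog '[[0,0,0,0.02],[0,0,0,0.03]]'>/dev/null;python3 s2.py
```

```text
turn 1.811 Mz 0.155 F [ 6.1  2.6 -5.7] w 0.156 g 35 q7 0.05 tau7 -0.09 t 11.63
turn 1.841 Mz 0.055 F [ 6.   2.1 -4.6] w 0.157 g 35 q7 0.02 tau7 -0.08 t 11.80
```

```bash
python3 -m jog '[[0,0,0,0.02],[0,0,0,0.04]]'>/dev/null;python3 s2.py
python3 -m jog '[[0,0,0,0.02],[0,0,0,0.04]]'>/dev/null;python3 s2.py; python3 - <<'E'
from station import bot
from h import *
c=bot.read_camera("scene"); cv2.imwrite("pics/c4.png",cv2.resize(c["pixels"][195:240,215:275,::-1],None,fx=13,fy=13,interpolation=cv2.INTER_CUBIC))
E
```

```text
turn 1.881 Mz 0.141 F [ 7.2  1.4 -6.9] w 0.157 g 35 q7 -0.01 tau7 0.15 t 11.97
turn 1.921 Mz 0.096 F [ 7.4  3.2 -5.9] w 0.159 g 35 q7 -0.04 tau7 0.13 t 12.13
```

View pics/c4.png

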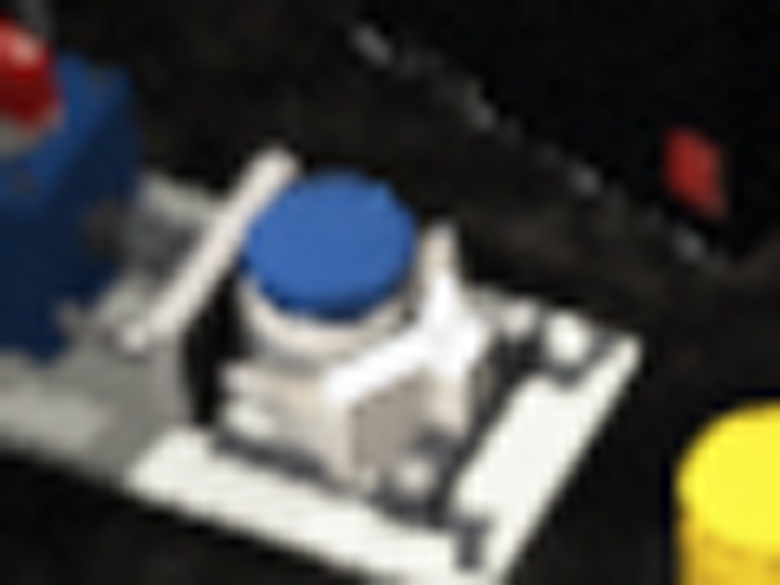

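The jar has started to slide: its lid's left edge has moved from 235 to 245. It isn't home in the V yet.

```bash
python3 -m jog '[[0,0,0,0.02],[0,0,0,0.03]]'>/dev/null;python3 s2.py
python3 -m jog '[[0,0,0,0.02],[0,0,0,0.03]]'>/dev/null;python3 s2.py
python3 -m jog '[[0,0,0,0.02],[0,0,0,0.03]]'>/dev/null;python3 s2.py
```

```text
turn 1.951 Mz 0.119 F [ 6.5  3.4 -6.5] w 0.156 g 35 q7 -0.06 tau7 -0.09 t 12.35
turn 1.981 Mz 0.166 F [ 6.   0.9 -5.9] w 0.157 g 35 q7 -0.09 tau7 -0.12 t 12.52
turn 2.011 Mz 0.194 F [ 6.4  2.4 -6.1] w 0.156 g 35 q7 -0.11 tau7 -0.15 t 12.68
```

```bash
python3 -m jog '[[0,0,0,0.02],[0,0,0,0.03]]'>/dev/null;python3 s2.py
python3 -m jog '[[0,0,0,0.02],[0,0,0,0.03]]'>/dev/null;python3 s2.py
```

```text
turn 2.041 Mz 0.185 F [ 6.9  2.2 -6.3] w 0.159 g 35 q7 -0.13 tau7 -0.19 t 12.85
turn 2.071 Mz 0.249 F [ 5.9  3.4 -6.9] w 0.158 g 35 q7 -0.16 tau7 -0.22 t 13.02
```

```bash
python3 -m jog '[[0,0,0,0.015],[0,0,0,0.03],[0,0,0,0.03]]'>/dev/null;python3 s2.py
```

```text
turn 2.100 Mz 0.237 F [ 6.3  1.6 -6. ] w 0.158 g 35 q7 -0.18 tau7 -0.36 t 13.27
```

```bash
python3 -m jog '[[0,0,0,0],[0,0,0,0],[0,0,0,0],[0,0,0,0],[0,0,0,0],[0,0,0,0],[0,0,0,0],[0,0,0,0],[0,0,0,0],[0,0,0,0]]' -1 >/dev/null;python3 s2.py
python3 -m jog '[[0,0,-0.5,0],[0,0,-1.5,0],[0,0,-3,0],[0,0,-5,0],[0,0,-7,0],[0,0,-9,0],[0,0,-11,0],[0,0,-12,0],[0,0,-12,0],[0,0,-12,0],[0,0,-12,0]]' >/dev/null;python3 s2.py
python3 - <<'E'
from station import bot
from h import *
c=bot.read_camera("scene"); cv2.imwrite("pics/c5.png",cv2.resize(c["pixels"][165:240,185:285,::-1],None,fx=8,fy=8,interpolation=cv2.INTER_CUBIC))
E
```

```text
turn 2.101 Mz 0.001 F [ 0.3  0.3 -0.3] w 1.003 g 0 q7 -0.18 tau7 -0.00 t 14.10
turn 2.100 Mz 0.021 F [ 0.4 -0.2 -1.2] w 1.000 g 0 q7 -0.35 tau7 -0.00 t 15.02
```

View pics/c5.png

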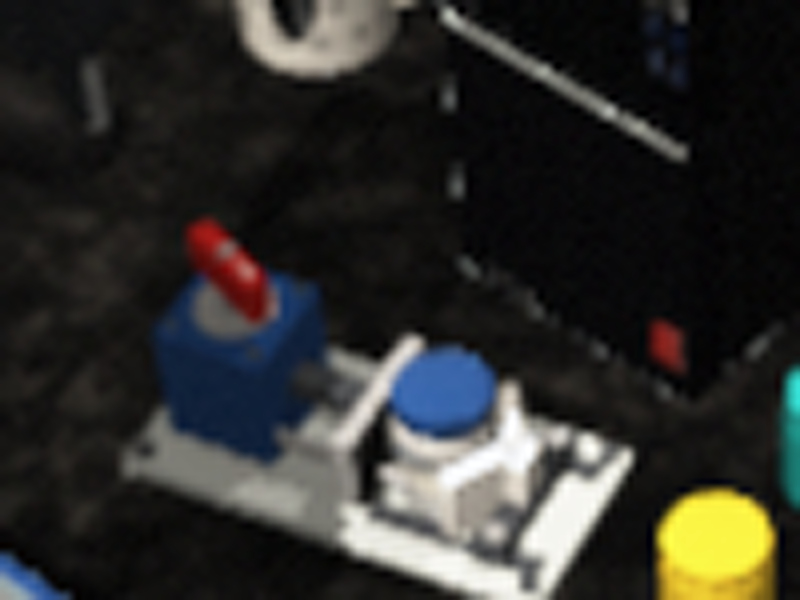

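The gripper is clear. The jaw touches the jar at about (390,420), the jar stands upright in the V-block, and the drag holds the knob.

```bash
python3 -c "
from station import bot
print(bot.hand_in())"
```

```text
the job is handed in; nothing more can be done
None
```

I broke the knob loose and wound the jaw in to about 2.1 rad, where the wrist torque puts the grip on the jar at roughly 9–14 N; then I let go of the knob, backed the gripper clear and handed the job in at about 15 s, but no verdict came back.

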